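# Turn the spare board round, then hold the controller lid open at 60 degrees

## Robot

A 7-joint arm with a two-finger parallel gripper is mounted at the origin on the work surface. World frame = base frame: x ahead of the robot, y to its left, z up, the work surface at z = 0. Lengths are in m, angles in rad, forces in N, time in s.
With the tool pointing down it reaches from about 0.425 to 0.825 m from the base axis. Payload 3.6 kg.
Tool frame: the origin (TCP) lies at the very end of the fingers, on their centre line; the grasp point (between the pads) lies 19 mm behind it; z points along the fingers, y is the line along which they close (so a half turn about z gives the same grasp; the last joint's range is limited). The gripper opens to 93 mm and grips with 3 to 60 N. Pads are 15 mm wide; open, the fingers measure 128 mm over their backs; the gripper's body (75 mm by 188 mm) begins 65 mm behind the grasp point.
Start: joints at [1.319, 0.615, -0.013, 1.423, 0.008, 1.103, -0.04], TCP at [0.145, -0.634, 0.219] pointing down, gripper open.
Joint ranges: [-3.12, 3.12], [-0.3, 2.06], [-1.34, 1.32], [0.26, 2.42], [-1.36, 4.5], [0.01, 1.98], [-2.84, 2.84]. Speed limits (rad/s): [2.79, 2.79, 3.14, 3.14, 3.14, 3.14, 3.14].

## Interface

Orientations are given as a unit quaternion [w, x, y, z].
In Python, from plant import manip gives the robot as it stands.
- The arm moves only by the tool carry_out, never from a script. Its argument "targets" is one flat list of numbers, 6 for each row, row after row: the shift along the tool's x, y, z in m, then the turn, a rotation vector about the tool's x, y, z in rad. In form: [x, y, z, wx, wy, wz, x, y, z, wx, wy, wz, ...]. A call has 1 to 10 rows; each row is the pose to reach, as a shift and turn from the pose commanded when the call began, along the tool's axes at that moment; what a row does not reach only later rows make up. A row lasts 1/12 s, in which the tool goes at most 41.7 mm and 7.16 degrees, less where a joint would pass 70% of its speed; a pose out of reach is approached as far as the arm can. A call with a gripper value outside its range is refused whole. "fingers" is the closure, from -1 (fully open) to 1 (shut), so that 0 is half open, set as the call begins (left out, the last holds). The fingers move at their own pace and stop on an object; "force" is the grip in N (left out, the last holds). Time passes only in rows, so rows that repeat a pose let the fingers close. It gives the time, the measured TCP pose, the force, the opening and the grip force at its end, in the units of the state.
- manip.get_obs(): the state, without advancing time (a new reading comes with each control period).
- manip.get_image(name): name is "scene" or "top" or "wrist"; returns a dict with "img" (400x640x3 uint8, blue, green, red), "fx", "fy", "cx", "cy" (pixels), "view" (4x4, takes a point from world to camera coordinates); the wrist camera has in their place "hand_eye" (4x4, takes a point from camera to tool coordinates, whose origin is the TCP and whose axes are the flange's). Camera axes: x right, y down, z forward; pixel columns grow to the right and rows downward; lengths in m; the calibration is good to about 2 mm. The wrist camera is an equidistant fisheye: a pixel r from the principal point sees the ray r / f radians off the axis. A picture is of the moment at which its call begins: read the wrist's pose just before it. There is no depth.
- manip.close_job(): hands the job in; it is judged then, once.
The state is a dict: "time_s": time; "joints": joint angles; "dq": joint speeds; "joint_torque": joint torques, N m; "eef_pos": TCP position; "ee_rot": TCP orientation; "ft_force": force on the tool from outside, world axes, zero at the start; "torque": the same for the moment, N m; "gripper_width": opening from 0.0 (shut) to 1.0 (fully open); "grip_force": force on a finger pad.
Only numpy, scipy, OpenCV 4.12 (cv2) and the standard library are available. Lean on these libraries where they do the work, as an engineer would, in place of code of your own. Each camera call takes 0.05 s, during which the arm holds its last target. There are 200 camera calls.

## Task

I want to compare the spare circuit board with the one inside the controller case, sitting at the robot's side of the bench. First take the spare board out of its slotted stand, turn it round so that its component side faces the robot's side, and stand it back upright in the middle of the same slot, fully down, and let go of it; keep the case lid shut until then. Then raise the blue lid (it has a bar in front) to 60 degrees from shut, never past 80, and finish while holding it still there, because it falls shut by itself; leave the bottle, solder reel, screwdriver, mug and meter alone.

Things in the scene. Friction and masses are not known exactly. Their poses are not given: they have to be found in the camera images.
- stand: Board stand, fixed: aluminium base 110 x 120 x 12 mm, slot between two blue walls. Origin: centre of underside. Slot along its y, open-ended, 110 mm long, 13 mm wide at x = 0; floor 12 mm above the origin, walls to 36, flared lips to 47 mm (mouth 28 mm). Its -x (yellow strip on the base) points to the robot's side, yaw within 0.3 rad. Stand and case may swap left and right.
- board: Spare circuit board in black carrier, loose, 70-200 g, upright in the slot with 3 mm play (may lean 7 degrees). 120 mm wide (its y), 10 thick (x), 78 high plus grip tab. Origin: centre of underside, z up. Component side (black chips, white connector, up to 11 mm from mid-plane, below 65 mm) faces its +x: at the start the stand's +x, away from the robot's side. Solder side (-x): silver dots.
- board_face (a point): Point 12 mm out from the board's mid-plane on the component side, 45 mm above its lower edge. When the board is turned as wanted it lies on the stand's -x side.
- board_tab (a point): Middle of the top of the board's black grip tab, 108 mm above its lower edge. Tab 56 mm wide (y), 10 mm thick (x), 30 mm tall, the middle of the top edge; fingers close on it from above along the board's x.
- case: Controller case, fixed: grey box 150 (x) x 220 (y) x 100 mm high, a green board inside under the lid. Origin: centre of underside. Its -x (front, lid bar) points to the robot's side, yaw within 0.3 rad. On its +y side a thin dark arc (look only, cannot be touched) follows the lid's sweep, with a yellow mark at 60 degrees.
- lid (a joint): Angle of the blue lid in rad: 0 shut, grows as the front edge rises; 60 degrees = 1.047, end of travel 1.9. Lid 152 x 222 x 4 mm, 210-420 g, hinged along the case's top back edge (axis: case's y). No spring or stay: let go below about 90 degrees, it falls shut.
- lid_bar (a point): Middle of the lid's round black bar, 12 mm diameter, 110 mm long, along the case's y, on two 10 mm steel arms; 195 mm from the hinge axis, 6 mm above the lid's underside; when shut 106.5 mm above the bench, 45 mm in front of the case's front wall, space all round. Fingers can close on it from above along the case's x; it may turn between the pads. Frame turns with the lid.
- lid_hinge (a point): Middle of the lid's hinge axis: on the case's top back edge, 75 mm behind the case's centre, 100.5 mm above the bench. Its frame turns with the lid; y is along the hinge.
- flux: Bystander: white bottle with red cap, 48 mm diameter, 110 mm high, loose. Origin: centre of its underside.
- spool: Bystander: solder reel, 60 mm diameter, 40 mm high, standing on a flange, loose. Origin: centre of its underside.
- driver: Bystander: screwdriver with red handle, lying on the bench, loose. Origin at its middle.
- mug: Bystander: blue mug, 80 mm diameter, 90 mm high, loose. Origin: centre of its underside.
- meter: Bystander: yellow multimeter 150 x 80 x 35 mm lying on its back, loose. Origin: centre of its underside.

How it is judged:
On the way, in this order (a step that is already met when the one before it is completed fails the run):
1. the board is lifted out of the stand (z of board in the frame of stand above 0.05 m and value of joint lid below 0.1 rad), for 0.1 s.
2. the board stands fully down in the slot with its component side to the robot's side, let go, the lid still shut (x of board_face in the frame of stand below -0.006 m and z of board in the frame of stand between 0.008 and 0.0155 m and x of board in the frame of stand between -0.008 and 0.008 m and y of board in the frame of stand between -0.03 and 0.03 m and angle between board's own z axis and vertical below 0.2 rad and contact force between each of the fingers, the arm and board below 0.3 N and linear speed of board below 0.02 m/s and value of joint lid below 0.1 rad), for 0.3 s.
3. the lid is raised to 60 degrees and held there by the robot (value of joint lid between 0.925 and 1.169 rad and contact force between any of the fingers, the arm and lid above 0.5 N), for 0.3 s.
At the end, for the whole second after the job is handed in: The robot alone holds the lid still at 60 +-7 degrees, nothing propping it; the board stands untouched in the slot, fully down (within 3.5 mm of the floor), upright within 0.2 rad, within 30 mm of the slot middle, component side to the robot side (all of step 3 and contact force between lid and flux below 0.2 N and contact force between lid and spool below 0.2 N and contact force between lid and driver below 0.2 N and contact force between lid and mug below 0.2 N and contact force between lid and meter below 0.2 N and contact force between lid and board below 0.2 N and x of board_face in the frame of stand below -0.006 m and z of board in the frame of stand between 0.008 and 0.0155 m and x of board in the frame of stand between -0.008 and 0.008 m and y of board in the frame of stand between -0.03 and 0.03 m and angle between board's own z axis and vertical below 0.2 rad and contact force between each of the fingers, the arm and board below 0.3 N and velocity of joint lid between -0.05 and 0.05 rad/s and linear speed of board below 0.02 m/s); the arm keeps its last pose, push and grip.
It fails at once if the lid goes past 80 degrees (value of joint lid above 1.396 rad).
It fails at once if a bystander is pushed more than 30 mm or knocked over (distance of any of flux, spool, driver, mug, meter from where it was at the start of the episode above 0.03 m or angle between any of flux, mug, spool's own z axis and vertical above 0.6 rad).
It also fails if it takes over 64 s, if anything falls off the work surface, if the arm or the gripper's body presses on something with over 40 N, if the wrist force passes 120 N, or if a joint passes its speed limit or range.

## Working session

There is one attempt and no reset: what is moved stays moved. The work goes in short steps, Python scripts to look and compute and a tool call to move; the robot and the scene stay as the last step left them, time stands still between calls to the robot, and variables do not carry over. Pictures are saved under pics/ and viewed, at most 10 in all, crops included, and the job is handed in when it is done.

Besides the shell and the picture viewer there is one more tool, called after "Request:" as name(argument=value, ...) on one line, values as JSON. carry_out: Moves the arm, as the interface text tells. Its arguments: {"type":"object","properties":{"targets":{"type":"array","items":{"type":"number"}},"fingers":{"type":"number"},"force":{"type":"number"}},"required":["targets"]}

```bash
mkdir -p pics; ls
cat > h.py <<'E'
import numpy as np, cv2
from plant import manip
from scipy.spatial.transform import Rotation as R
def snap(n,f):
    o=manip.get_obs(); d=manip.get_image(n); cv2.imwrite('pics/'+f,d['img']); np.save('pics/'+f+'.npy',{**d,'obs':o},allow_pickle=True); return d,o
def load(f): return np.load('pics/'+f+'.npy',allow_pickle=True).item()
def proj(d,P):
    P=np.atleast_2d(P); c=(d['view']@np.c_[P,np.ones(len(P))].T)[:3]
    return np.c_[d['fx']*c[0]/c[2]+d['cx'],d['fy']*c[1]/c[2]+d['cy']]
def atz(d,uv,z):
    V=np.linalg.inv(d['view']); r=V[:3,:3]@[(uv[0]-d['cx'])/d['fx'],(uv[1]-d['cy'])/d['fy'],1]; c=V[:3,3]
    return c+r*(z-c[2])/r[2]
def rot(o): q=o['ee_rot']; return R.from_quat([q[1],q[2],q[3],q[0]])
def rel(o,pos,Rt):
    r=rot(o); return r.inv().apply(np.array(pos)-o['eef_pos']),(r.inv()*Rt).as_rotvec()
E
python3 - <<'E'
from h import *
for n in('scene','top'):
    d,o=snap(n,n+'0.png'); print(n,d['fx'],d['cx'],d['cy'],np.linalg.inv(d['view']).round(3).tolist())
print(o)
E
```

```text
pics
scene 420.3561571586344 317.3799295453718 198.61248549937685 [[-0.839, 0.362, -0.407, 1.216], [0.545, 0.578, -0.608, 0.945], [0.016, -0.732, -0.682, 1.148], [0.0, 0.0, 0.0, 1.0]]
top 367.21290877187766 313.65566343388133 204.14985578225932 [[-0.01, -0.981, 0.193, 0.376], [-1.0, 0.007, -0.019, 0.007], [0.017, -0.193, -0.981, 1.119], [0.0, 0.0, 0.0, 1.0]]
{'time_s': 0.05, 'joints': array([ 1.31948994,  0.61591022, -0.01262855,  1.42485157,  0.00810948,
        1.10339173, -0.04042286]), 'dq': array([-8.94990762e-04, -1.03879867e-03,  2.23235105e-07, -1.26430792e-03,
       -1.25238750e-03,  1.73240769e-03,  1.35187415e-03]), 'joint_torque': array([ 8.18218305e-04, -4.60468447e+01,  2.09882115e-01, -1.66447645e+01,
       -6.13123155e-02,  1.67326938e-02,  8.99005227e-05]), 'eef_pos': array([ 0.14473785, -0.63288963,  0.21750266]), 'ee_rot': array([-1.24518493e-03,  9.93685398e-01,  1.12195157e-01, -1.58969623e-04]), 'ft_force': array([-0.31646291,  0.45244525,  0.21716303]), 'torque': array([-0.03036   ,  0.05807588, -0.03408371]), 'grip_force': 0.0, 'gripper_width': 1.0057717880389405}
```

View pics/top0.png

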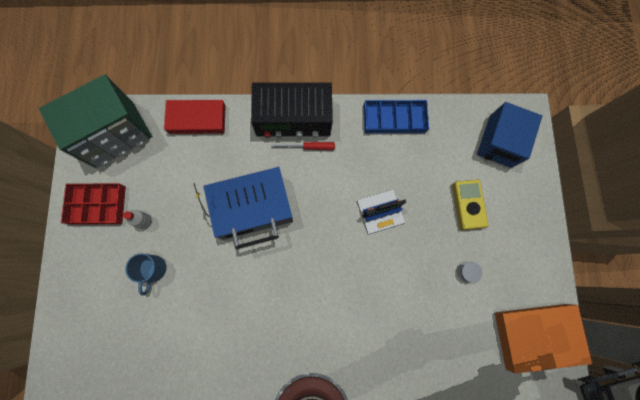

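View pics/scene0.png

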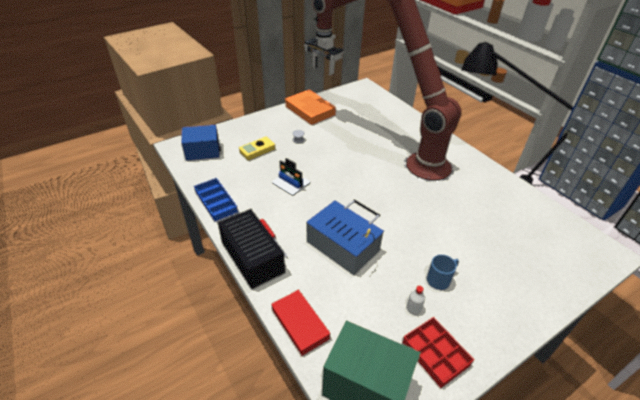

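The top view shows the case at about (248,203) with its bar at (257,241), and the stand at (382,212) with the yellow strip at (385,224). The meter, reel and other bystanders are well clear of both. Next I'll zoom in on the stand and case.

Run:
```python
from h import *
d=load('top0.png'); im=d['img']
a=cv2.resize(im[180:245,345:420],None,fx=8,fy=8,interpolation=cv2.INTER_CUBIC)[:520,:600]
b=cv2.resize(im[155:265,190:300],None,fx=5,fy=5,interpolation=cv2.INTER_CUBIC)
c=np.zeros((600,800,3),np.uint8); c[:520,:400]=cv2.resize(a,None,fx=.667,fy=.667)[:520,:400] if 0 else 0
a=cv2.resize(im[185:240,350:413],None,fx=6,fy=6,interpolation=cv2.INTER_CUBIC)
b=cv2.resize(im[160:260,190:300],None,fx=3.8,fy=3.8,interpolation=cv2.INTER_CUBIC)
c[:a.shape[0],:a.shape[1]]=a; c[:b.shape[0],380:380+b.shape[1]]=b[:,:420]
cv2.imwrite('pics/crop1.png',c)
for uv in[(358,198),(393,190),(406,224),(369,234)]: print(atz(d,uv,.012).round(4))
for uv in[(205,185),(283,169),(292,212),(215,236)]: print(atz(d,uv,.104).round(4))
for uv in[(236,246),(278,237)]: print(atz(d,uv,.1065).round(4))
```

```text
[ 0.6122 -0.1517  0.012 ]
[ 0.6368 -0.2616  0.012 ]
[ 0.53   -0.2958  0.012 ]
[ 0.5004 -0.1814  0.012 ]
[0.6331 0.2942 0.104 ]
[0.679 0.074 0.104]
[0.5537 0.0481 0.104 ]
[0.4881 0.2601 0.104 ]
[0.4599 0.2011 0.1065]
[0.4836 0.0865 0.1065]
```

View pics/crop1.png

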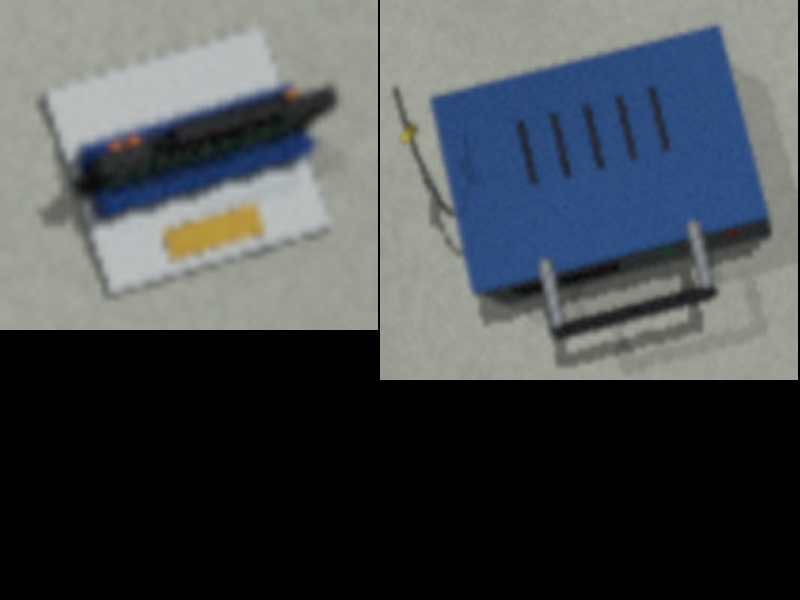

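```bash
cat >> h.py <<'E'
from scipy.optimize import least_squares
def fit(d,L,uv,x0):
    L=np.array(L,float)
    def f(p):
        c,s=np.cos(p[2]),np.sin(p[2]); P=L.copy(); P[:,0]=p[0]+c*L[:,0]-s*L[:,1]; P[:,1]=p[1]+s*L[:,0]+c*L[:,1]
        return (proj(d,P)-uv).ravel()
    r=least_squares(f,x0); return r.x, r.fun.reshape(-1,2)
E
python3 - <<'E'
from h import *
d=load('top0.png')
s=(np.array([(45,95),(262,28),(330,228),(110,294)])+.5)/6-.5+[350,185]
k=(np.array([(432,98),(718,28),(770,224),(474,292),(557,330),(715,292)])-[380,0]+.5)/3.8-.5+[190,160]
S,r=fit(d,[(.055,.06,.012),(.055,-.06,.012),(-.055,-.06,.012),(-.055,.06,.012)],s,[.57,-.22,.2]); print('stand',S.round(4),r.round(1).tolist())
K,r=fit(d,[(.075,.111,.1045),(.075,-.111,.1045),(-.077,-.111,.1045),(-.077,.111,.1045),(-.12,.055,.1065),(-.12,-.055,.1065)],k,[.6,.17,.2]); print('case',K.round(4),r.round(1).tolist())
# tool poses
o=manip.get_obs(); print('tool R',rot(o).as_matrix().round(3).tolist(), 'J', o['joints'].round(3))
# tab centre estimate from crop: tab top ends? 
for z in(.108,.12): 
  c,sn=np.cos(S[2]),np.sin(S[2]); 
  for y in(-.06,-.028,0,.028,.06): print(z,y,proj(d,[S[0]-sn*y,S[1]+c*y,z if abs(y)<.05 else .09]).round(1))
E
```

```text
stand [ 0.57   -0.2202  0.2825] [[-0.5, -0.5], [0.0, -0.1], [0.5, 0.2], [-0.0, 0.4]]
case [0.5866 0.1734 0.2427] [[-0.1, -0.3], [1.0, -0.4], [0.1, -1.2], [-0.4, 0.6], [0.9, 0.6], [-1.5, 0.7]]
tool R [[0.975, 0.223, -0.001], [0.223, -0.975, 0.002], [-0.0, -0.002, -1.0]] J [ 1.319  0.616 -0.013  1.425  0.008  1.103 -0.04 ]
0.108 -0.06 [[405.8 200.7]]
0.108 -0.028 [[396.8 202.6]]
0.108 0 [[387.4 205.3]]
0.108 0.028 [[378.  208.1]]
0.108 0.06 [[366.2 212.4]]
0.12 -0.06 [[405.8 200.7]]
0.12 -0.028 [[397.8 201.7]]
0.12 0 [[388.3 204.5]]
0.12 0.028 [[378.8 207.4]]
0.12 0.06 [[366.2 212.4]]
```

```bash
cat >> h.py <<'E'
def down(a): # tool z down, tool y at azimuth a
    y=np.array([np.cos(a),np.sin(a),0]); z=np.array([0,0,-1.]); return R.from_matrix(np.c_[np.cross(y,z),y,z])
def show(pos,a):
    o=manip.get_obs(); p,r=rel(o,pos,down(a)); print(o['time_s'],o['eef_pos'].round(4),'rel',p.round(4),r.round(4),'q',o['joints'].round(2),'F',o['ft_force'].round(1),'w',round(float(o['gripper_width']),3))
E
python3 -c "
from h import *
show([.57,-.22,.24],.2825)"
```

```text
0.1 [ 0.1448 -0.633   0.2176] rel [ 0.5066 -0.3078 -0.0217] [-0.0018 -0.0018 -1.6284] q [ 1.32  0.62 -0.01  1.42  0.01  1.1  -0.04] F [-0.7  0.3 -0. ] w 0.997
```

Request:
carry_out(targets=[0.507, -0.308, -0.022, -0.002, -0.002, -1.63, 0.507, -0.308, -0.022, -0.002, -0.002, -1.63, 0.507, -0.308, -0.022, -0.002, -0.002, -1.63, 0.507, -0.308, -0.022, -0.002, -0.002, -1.63, 0.507, -0.308, -0.022, -0.002, -0.002, -1.63, 0.507, -0.308, -0.022, -0.002, -0.002, -1.63, 0.507, -0.308, -0.022, -0.002, -0.002, -1.63, 0.507, -0.308, -0.022, -0.002, -0.002, -1.63, 0.507, -0.308, -0.022, -0.002, -0.002, -1.63, 0.507, -0.308, -0.022, -0.002, -0.002, -1.63], fingers=-1)

```text
time_s: 0.93
eef_pos: [0.4444, -0.3419, 0.234]
ee_rot: [0.001, 0.738, 0.675, -0.001]
ft_force: [0.7, -1.0, 0.3]
gripper_width: 1.002
grip_force: 0.0
```

```bash
python3 -c "
from h import *
show([.57,-.22,.24],.2825)"
```

```text
0.9333 [ 0.4444 -0.3419  0.234 ] rel [ 0.1327  0.1141 -0.0063] [-0.0007  0.0018 -0.3725] q [ 0.87  0.48 -0.39  1.66  0.21  1.04  0.33] F [ 0.7 -1.   0.3] w 1.002
```

Request:
carry_out(targets=[0.133, 0.114, -0.006, 0, 0.002, -0.373, 0.133, 0.114, -0.006, 0, 0.002, -0.373, 0.133, 0.114, -0.006, 0, 0.002, -0.373, 0.133, 0.114, -0.006, 0, 0.002, -0.373, 0.133, 0.114, -0.006, 0, 0.002, -0.373, 0.133, 0.114, -0.006, 0, 0.002, -0.373, 0.133, 0.114, -0.006, 0, 0.002, -0.373])

```text
time_s: 1.52
eef_pos: [0.5692, -0.2224, 0.2392]
ee_rot: [-0.001, 0.602, 0.798, -0.001]
ft_force: [0.1, -0.3, -0.0]
gripper_width: 1.0
grip_force: 0.0
```

```bash
python3 -c "
from h import *
d,o=snap('wrist','w1.png'); print({k:(v if np.isscalar(v) else v.round(4).tolist()) for k,v in d.items() if k!='img'})
show([.57,-.22,.24],.2825)"
```

```text
{'fx': 309.70691628693146, 'fy': 309.70691628693146, 'cx': 315.3734925730757, 'cy': 196.78491316938164, 'hand_eye': [[0.0001, -0.9573, -0.289, 0.0802], [1.0, 0.0003, -0.0006, -0.0002], [0.0007, -0.289, 0.9573, -0.1663], [0.0, 0.0, 0.0, 1.0]]}
1.5667 [ 0.5684 -0.224   0.2392] rel [ 0.0034  0.0026 -0.0008] [-0.0027  0.0007 -0.0077] q [ 0.62  0.57 -0.48  1.5   0.28  1.14  0.36] F [-0.9 -0.9 -1. ] w 0.999
```

View pics/w1.png

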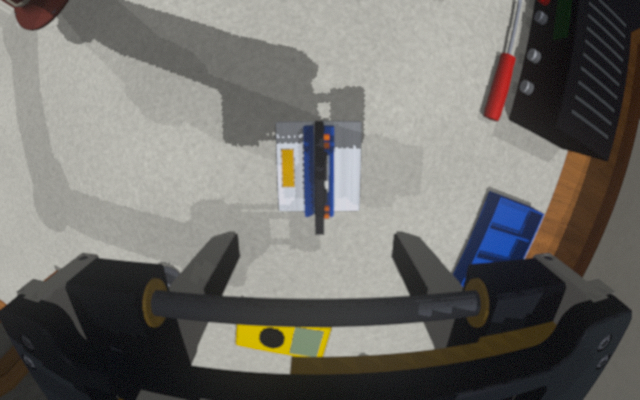

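The wrist view shows the board near vertical at column 319, rows 121–234, in the blue slot. The stand base spans about (277–361, 122–211) and the yellow strip is at (288,167). I'll zoom in to get exact positions.

```bash
python3 - <<'E'
from h import *
im=load('w1.png')['img'][112:244,262:376]
cv2.imwrite('pics/crop2.png',cv2.resize(im,None,fx=4.5,fy=4.5,interpolation=cv2.INTER_CUBIC))
E
cat >> h.py <<'E'
def wproj(d,P,o=None):
    o=o or d['obs']; P=np.atleast_2d(P); t=rot(o).inv().apply(P-o['eef_pos']); H=np.linalg.inv(d['hand_eye'])
    c=t@H[:3,:3].T+H[:3,3]; n=np.hypot(c[:,0],c[:,1]); th=np.arctan2(n,c[:,2])
    return np.c_[d['cx']+d['fx']*th*c[:,0]/n, d['cy']+d['fy']*th*c[:,1]/n]
def wfit(d,L,uv,x0):
    L=np.array(L,float)
    def f(p):
        c,s=np.cos(p[2]),np.sin(p[2]); P=L.copy(); P[:,0]=p[0]+c*L[:,0]-s*L[:,1]; P[:,1]=p[1]+s*L[:,0]+c*L[:,1]
        return (wproj(d,P)-uv).ravel()
    r=least_squares(f,x0); return r.x, r.fun.reshape(-1,2)
E
```

```text
(no output)
```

View pics/crop2.png

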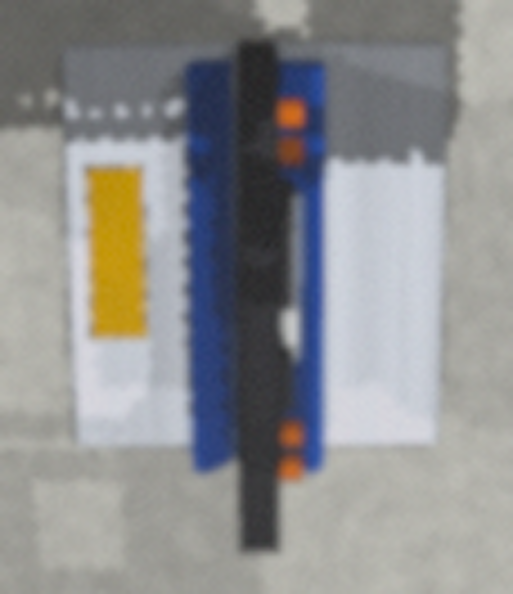

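Run:
```python
from h import *
d=load('w1.png')
f=lambda a:(np.array(a)+.5)/4.5-.5+[262,112]
S,r=wfit(d,[(-.055,.06,.012),(.055,.06,.012),(.055,-.06,.012),(-.055,-.06,.012)],f([(63,45),(447,45),(437,443),(75,443)]),[.57,-.22,.28]); print('stand',S.round(4),r.round(1).tolist())
B,r=wfit(d,[(-.005,.06,.09),(.005,.06,.09),(.005,-.06,.09),(-.005,-.06,.09)],f([(239,42),(277,42),(278,548),(239,548)]),[.57,-.22,.28]); print('board top',B.round(4),r.round(1).tolist())
c,s=np.cos(S[2]),np.sin(S[2]); D=B[:2]-S[:2]; print('board in stand',c*D[0]+s*D[1],-s*D[0]+c*D[1])
# predicted tab top corners & flare lips in crop px
L=np.array([(-.005,.028,.12),(.005,.028,.12),(.005,-.028,.12),(-.005,-.028,.12)])
P=np.c_[B[0]+np.cos(B[2])*L[:,0]-np.sin(B[2])*L[:,1],B[1]+np.sin(B[2])*L[:,0]+np.cos(B[2])*L[:,1],L[:,2]]
print(((wproj(d,P)-[262,112])*4.5).round(0).tolist())
L=np.array([(-.014,.055,.047),(.014,.055,.047),(.014,-.055,.047),(-.014,-.055,.047)])
P=np.c_[S[0]+c*L[:,0]-s*L[:,1],S[1]+s*L[:,0]+c*L[:,1],L[:,2]]
print(((wproj(d,P)-[262,112])*4.5).round(0).tolist())
```

```text
stand [ 0.5717 -0.22    0.2807] [[-0.7, -0.5], [0.8, -0.6], [0.3, 0.6], [-0.5, 0.8]]
board top [ 0.5712 -0.2178  0.2815] [[-0.7, 1.0], [0.7, 1.0], [0.2, -1.2], [-0.2, -1.1]]
board in stand 9.458209835858447e-05 0.0022756041011365285
[[234.0, 206.0], [282.0, 206.0], [281.0, 461.0], [235.0, 461.0]]
[[200.0, 64.0], [309.0, 64.0], [306.0, 470.0], [204.0, 470.0]]
```

```bash
python3 -c "
from h import *
show([.5712,-.2178,.088],.281)"
```

```text
1.5667 [ 0.5684 -0.224   0.2392] rel [0.0053 0.0047 0.1512] [-0.0027  0.0007 -0.0062] q [ 0.62  0.57 -0.48  1.5   0.28  1.14  0.36] F [-0.9 -0.9 -1. ] w 0.999
```

Request:
carry_out(targets=[0.003, 0.002, 0.03, -0.002, 0, -0.006, 0.003, 0.002, 0.06, -0.002, 0, -0.006, 0.003, 0.002, 0.09, -0.002, 0, -0.006, 0.003, 0.002, 0.1, -0.002, 0, -0.006, 0.003, 0.002, 0.1, -0.002, 0, -0.006, 0.003, 0.002, 0.1, -0.002, 0, -0.006])

```text
time_s: 2.07
eef_pos: [0.5705, -0.2203, 0.1404]
ee_rot: [0.001, 0.601, 0.799, 0.001]
ft_force: [0.1, -0.7, -0.7]
gripper_width: 0.999
grip_force: 0.0
```

```bash
python3 -c "
from h import *
show([.5712,-.2178,.088],.281)"
```

```text
2.0667 [ 0.5705 -0.2203  0.1404] rel [0.0022 0.0012 0.0524] [ 0.0018  0.0007 -0.0004] q [ 0.6   0.67 -0.45  1.63  0.34  0.92  0.31] F [ 0.1 -0.7 -0.7] w 0.999
```

Aligned to within 2 mm. I'll descend the rest of the way and grip.

Request:
carry_out(targets=[0.002, 0.001, 0.02, 0.001, 0, 0, 0.002, 0.001, 0.04, 0.001, 0, 0, 0.002, 0.001, 0.051, 0.001, 0, 0, 0.002, 0.001, 0.051, 0.001, 0, 0, 0.002, 0.001, 0.051, 0.001, 0, 0])

```text
time_s: 2.48
eef_pos: [0.572, -0.2169, 0.09]
ee_rot: [0.001, 0.601, 0.8, 0.001]
ft_force: [0.3, -0.4, 0.5]
gripper_width: 1.003
grip_force: 0.0
```

Request:
carry_out(targets=[0, 0, 0, 0, 0, 0, 0, 0, 0, 0, 0, 0, 0, 0, 0, 0, 0, 0, 0, 0, 0, 0, 0, 0, 0, 0, 0, 0, 0, 0, 0, 0, 0, 0, 0, 0, 0, 0, 0, 0, 0, 0, 0, 0, 0, 0, 0, 0, 0, 0, 0, 0, 0, 0, 0, 0, 0, 0, 0, 0], fingers=1, force=25)

```text
time_s: 3.32
eef_pos: [0.5714, -0.2164, 0.0888]
ee_rot: [0.0, 0.6, 0.8, 0.0]
ft_force: [0.9, -0.5, 0.4]
gripper_width: 0.331
grip_force: 0.0
```

```bash
python3 -c "
from h import *
show([.5712,-.2178,.088],.281)
print(manip.get_obs()['grip_force'])"
```

```text
3.3167 [ 0.5714 -0.2164  0.0888] rel [-0.0013 -0.0006  0.0008] [ 0.001  -0.0001  0.002 ] q [ 0.58  0.73 -0.42  1.67  0.38  0.82  0.27] F [ 0.9 -0.5  0.4] w 0.331
0.0
```

Request:
carry_out(targets=[0, 0, 0, 0, 0, 0, 0, 0, 0, 0, 0, 0, 0, 0, 0, 0, 0, 0, 0, 0, 0, 0, 0, 0, 0, 0, 0, 0, 0, 0, 0, 0, 0, 0, 0, 0, 0, 0, 0, 0, 0, 0])

```text
time_s: 3.9
eef_pos: [0.5714, -0.2164, 0.0889]
ee_rot: [0.0, 0.6, 0.8, 0.0]
ft_force: [0.2, 0.2, -0.8]
gripper_width: 0.105
grip_force: 25.0
```

```bash
python3 -c "
from h import *
show([.5712,-.2178,.20],.281)
print(manip.get_obs()['grip_force'])"
```

```text
3.9 [ 0.5714 -0.2164  0.0889] rel [-0.0013 -0.0005 -0.1111] [ 0.0009 -0.      0.002 ] q [ 0.58  0.73 -0.42  1.67  0.38  0.82  0.27] F [ 0.2  0.2 -0.8] w 0.105
24.996837805956602
```

Request:
carry_out(targets=[0, 0, -0.01, 0, 0, 0, 0, 0, -0.03, 0, 0, 0, 0, 0, -0.05, 0, 0, 0, 0, 0, -0.07, 0, 0, 0, 0, 0, -0.09, 0, 0, 0, 0, 0, -0.11, 0, 0, 0, 0, 0, -0.11, 0, 0, 0, 0, 0, -0.11, 0, 0, 0])

```text
time_s: 4.57
eef_pos: [0.5718, -0.2164, 0.2]
ee_rot: [0.002, 0.6, 0.8, 0.001]
ft_force: [-0.3, 0.0, -0.5]
gripper_width: 0.103
grip_force: 25.0
```

Request:
carry_out(targets=[0, 0, 0, 0, 0, 0.12, 0, 0, 0, 0, 0, 0.24, 0, 0, 0, 0, 0, 0.36, 0, 0, 0, 0, 0, 0.48, 0, 0, 0, 0, 0, 0.6, 0, 0, 0, 0, 0, 0.72, 0, 0, 0, 0, 0, 0.84, 0, 0, 0, 0, 0, 0.96, 0, 0, 0, 0, 0, 1.08, 0, 0, 0, 0, 0, 1.18])

```text
time_s: 5.4
eef_pos: [0.57, -0.2161, 0.1968]
ee_rot: [-0.001, 0.945, 0.328, -0.001]
ft_force: [-0.0, 0.2, -0.7]
gripper_width: 0.108
grip_force: 25.0
```

```bash
python3 -c "
from h import *
show([.5714,-.2164,.20],.281-np.pi)"
```

```text
5.4 [ 0.57   -0.2161  0.1968] rel [ 0.0009  0.0011 -0.0032] [-4.000e-04  3.900e-03  1.958e+00] q [ 0.42  0.58 -0.15  1.57  0.1   1.   -0.66] F [-0.   0.2 -0.7] w 0.108
```

Request:
carry_out(targets=[0, 0, 0, 0, 0, 0.12, 0, 0, 0, 0, 0, 0.24, 0, 0, 0, 0, 0, 0.36, 0, 0, 0, 0, 0, 0.48, 0, 0, 0, 0, 0, 0.6, 0, 0, 0, 0, 0, 0.72, 0, 0, 0, 0, 0, 0.84, 0, 0, 0, 0, 0, 0.96, 0, 0, 0, 0, 0, 1.08, 0, 0, 0, 0, 0, 1.18])

```text
time_s: 6.23
eef_pos: [0.5701, -0.216, 0.1968]
ee_rot: [-0.0, 0.967, -0.253, -0.002]
ft_force: [-0.2, 0.0, -0.6]
gripper_width: 0.104
grip_force: 25.0
```

```bash
python3 -c "
from h import *
show([.5714,-.2164,.20],.281-np.pi)"
```

```text
6.2333 [ 0.5701 -0.216   0.1968] rel [ 0.0014 -0.0003 -0.0032] [0.0017 0.0029 0.7779] q [ 0.22  0.58  0.17  1.58 -0.11  1.   -1.66] F [-0.2  0.  -0.6] w 0.104
```

Request:
carry_out(targets=[0.001, 0, -0.003, 0.002, 0.003, 0.12, 0.001, 0, -0.003, 0.002, 0.003, 0.24, 0.001, 0, -0.003, 0.002, 0.003, 0.36, 0.001, 0, -0.003, 0.002, 0.003, 0.48, 0.001, 0, -0.003, 0.002, 0.003, 0.6, 0.001, 0, -0.003, 0.002, 0.003, 0.7, 0.001, 0, -0.003, 0.002, 0.003, 0.778, 0.001, 0, -0.003, 0.002, 0.003, 0.778, 0.001, 0, -0.003, 0.002, 0.003, 0.778, 0.001, 0, -0.003, 0.002, 0.003, 0.778])

```text
time_s: 7.07
eef_pos: [0.5717, -0.2167, 0.2009]
ee_rot: [-0.001, 0.801, -0.598, 0.001]
ft_force: [0.3, 0.7, -1.0]
gripper_width: 0.107
grip_force: 25.0
```

```bash
python3 -c "
from h import *
show([.5714,-.2164,.20],.281-np.pi)
d,o=snap('wrist','w2.png')
cv2.imwrite('pics/crop3.png',cv2.resize(d['img'][60:360,140:500],None,fx=2,fy=2,interpolation=cv2.INTER_CUBIC))"
```

```text
7.0667 [ 0.5717 -0.2167  0.2009] rel [-0.0003  0.0002  0.0009] [-0.0022 -0.001   0.0074] q [ 0.1   0.59  0.38  1.58 -0.25  1.02 -2.3 ] F [ 0.3  0.7 -1. ] w 0.107
```

View pics/crop3.png

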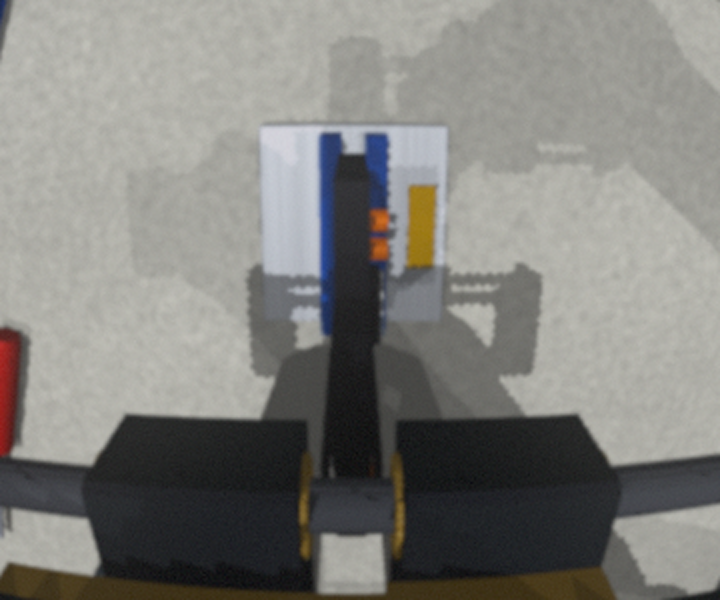

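The component side now faces the yellow strip, as wanted. Before lowering I'll re-check the stand and board in this view.

Run:
```python
from h import *
d=load('w2.png'); o=d['obs']
f=lambda a:(np.array(a)+.5)/2-.5+[140,60]; g=lambda p:((p-[140,60])*2).round(0).tolist()
S,r=wfit(d,[(.055,-.06,.012),(-.055,-.06,.012),(-.055,.06,.012)],f([(261,124),(447,125),(443,320)]),[.57,-.22,.28]); print('stand',S.round(4),r.round(1).tolist())
r_=rot(o); e=o['eef_pos']
# board in tool frame: tool x = -stand y now; board y ends +-.06; heights from bottom
for lab,h in(('top edge',78),('bottom',0)):
    P=[e+r_.apply([x,y,.0769-h/1000+.0]) for x,y in((.058,-.005),(.058,.005),(.062,-.005),(.062,.005))]
    print(lab,g(wproj(d,np.array(P))))
S0=np.array([.5717,-.22,.281]);c,s=np.cos(.281),np.sin(.281)
for x,z in((-.014,.047),(.014,.047),(-.0065,.036),(.0065,.036)):
    print(x,g(wproj(d,np.array([[S0[0]+c*x+s*.055,S0[1]+s*x-c*.055,z]]))))
```

```text
stand [ 0.5712 -0.221   0.2892] [[-1.5, 0.1], [1.5, -0.4], [-0.0, 0.5]]
top edge [[331.0, 178.0], [368.0, 178.0], [331.0, 163.0], [368.0, 163.0]]
bottom [[337.0, 151.0], [363.0, 151.0], [337.0, 141.0], [363.0, 141.0]]
-0.014 [[380.0, 137.0]]
0.014 [[326.0, 137.0]]
-0.0065 [[365.0, 135.0]]
0.0065 [[341.0, 135.0]]
```

Request:
carry_out(targets=[0, 0, 0.025, -0.001, 0, 0.006, 0, 0, 0.05, -0.001, 0, 0.006, 0, 0, 0.07, -0.001, 0, 0.006, 0, 0, 0.08, -0.001, 0, 0.006, 0, 0, 0.087, -0.001, 0, 0.006, 0, 0, 0.094, -0.001, 0, 0.006, 0, 0, 0.1, -0.001, 0, 0.006, 0, 0, 0.1, -0.001, 0, 0.006, 0, 0, 0.1, -0.001, 0, 0.006])

```text
time_s: 7.87
eef_pos: [0.5726, -0.2171, 0.1022]
ee_rot: [-0.001, 0.799, -0.601, 0.002]
ft_force: [-1.9, -0.5, -0.5]
gripper_width: 0.1
grip_force: 25.0
```

```bash
python3 -c "
from h import *
show([.5714,-.2164,.0889],.281-np.pi)"
```

```text
7.8667 [ 0.5726 -0.2171  0.1022] rel [-0.0011  0.001   0.0133] [-0.0028 -0.0021 -0.0002] q [ 0.12  0.7   0.34  1.68 -0.3   0.81 -2.26] F [-1.9 -0.5 -0.5] w 0.1
```

Request:
carry_out(targets=[-0.001, 0.001, 0.003, -0.002, -0.001, 0, -0.001, 0.001, 0.006, -0.002, -0.001, 0, -0.001, 0.001, 0.009, -0.002, -0.001, 0, -0.001, 0.001, 0.012, -0.002, -0.001, 0, -0.001, 0.001, 0.014, -0.002, -0.001, 0, -0.001, 0.001, 0.014, -0.002, -0.001, 0, -0.001, 0.001, 0.014, -0.002, -0.001, 0])

```text
time_s: 8.45
eef_pos: [0.5719, -0.2163, 0.0888]
ee_rot: [-0.0, 0.799, -0.601, 0.001]
ft_force: [-1.4, 0.6, 4.4]
gripper_width: 0.109
grip_force: 25.0
```

```bash
python3 -c "
from h import *
show([.5714,-.2164,.0889],.281-np.pi)"
```

```text
8.45 [ 0.5719 -0.2163  0.0888] rel [ 0.      0.0005 -0.0001] [-0.002  -0.0011 -0.0003] q [ 0.13  0.72  0.33  1.69 -0.31  0.78 -2.26] F [-1.4  0.6  4.4] w 0.109
```

Request:
carry_out(targets=[0, 0, 0, 0, 0, 0, 0, 0, 0, 0, 0, 0, 0, 0, 0, 0, 0, 0, 0, 0, 0, 0, 0, 0, 0, 0, 0, 0, 0, 0, 0, 0, 0, 0, 0, 0, 0, 0, 0, 0, 0, 0, 0, 0, 0, 0, 0, 0, 0, 0, 0, 0, 0, 0], fingers=-1)

```text
time_s: 9.2
eef_pos: [0.5714, -0.2163, 0.0879]
ee_rot: [-0.0, 0.799, -0.601, 0.001]
ft_force: [0.5, 0.6, 0.7]
gripper_width: 0.703
grip_force: 0.0
```

Request:
carry_out(targets=[0, 0, -0.02, 0, 0, 0, 0, 0, -0.05, 0, 0, 0, 0, 0, -0.08, 0, 0, 0, 0, 0, -0.11, 0, 0, 0, 0, 0, -0.14, 0, 0, 0, 0, 0, -0.14, 0, 0, 0, 0, 0, -0.14, 0, 0, 0])

```text
time_s: 9.78
eef_pos: [0.5722, -0.2168, 0.23]
ee_rot: [-0.001, 0.799, -0.601, 0.003]
ft_force: [0.2, 0.8, -0.3]
gripper_width: 0.998
grip_force: 0.0
```

```bash
python3 -c "
from h import *
show([.5714,-.2164,.2],.281-np.pi)
d,o=snap('wrist','w3.png')
t=manip.get_image('scene')['img']; np.save('pics/t.npy',t)
c=np.zeros((480,800,3),np.uint8); c[:440,:400]=cv2.resize(d['img'][100:265,240:390],(400,440),interpolation=cv2.INTER_CUBIC); c[:400,400:]=cv2.resize(t[140:210,255:325],(400,400),interpolation=cv2.INTER_CUBIC)
cv2.imwrite('pics/crop4.png',c)
a=.2427; K=np.array([.5866,.1734]); b=K-.12*np.array([np.cos(a),np.sin(a)]); print('bar',b)
for az in(a,a-np.pi): show([b[0],b[1],.25],az)"
```

```text
9.7833 [ 0.5722 -0.2168  0.23  ] rel [-0.0007  0.0008  0.03  ] [-0.0047 -0.0036 -0.0004] q [ 0.09  0.56  0.4   1.54 -0.24  1.08 -2.32] F [ 0.2  0.8 -0.3] w 0.998
bar [0.47011688 0.14456108]
9.8833 [ 0.5706 -0.2157  0.2269] rel [-0.374  -0.0032 -0.0228] [-9.0000e-04  7.0000e-04 -3.1035e+00] q [ 0.09  0.57  0.4   1.54 -0.24  1.08 -2.32] F [-0.4 -0.2 -0.5] w 0.996
9.8833 [ 0.5706 -0.2157  0.2269] rel [-0.374  -0.0032 -0.0228] [0.0005 0.0006 0.038 ] q [ 0.09  0.57  0.4   1.54 -0.24  1.08 -2.32] F [-0.4 -0.2 -0.5] w 0.996
```

View pics/crop4.png

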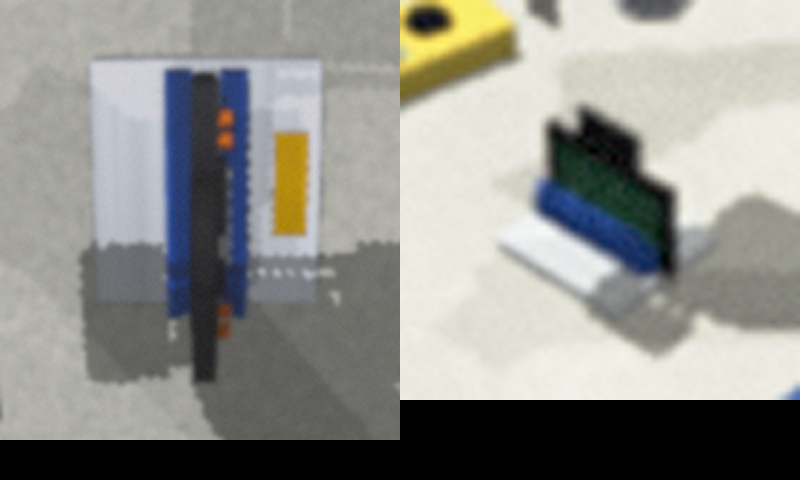

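The board is seated upright and centred in the slot, with the orange components on the yellow-strip side and the solder side to the back. Next is the lid bar, turning the wrist back the other way to stay in joint range.

Request:
carry_out(targets=[-0.03, 0, -0.005, 0, 0, -0.12, -0.065, 0, -0.01, 0, 0, -0.24, -0.1, 0, -0.015, 0, 0, -0.36, -0.135, 0, -0.02, 0, 0, -0.48, -0.17, 0, -0.02, 0, 0, -0.6, -0.205, 0, -0.02, 0, 0, -0.72, -0.24, 0, -0.02, 0, 0, -0.84, -0.28, 0, -0.02, 0, 0, -0.96, -0.32, -0.002, -0.02, 0, 0, -1.08, -0.35, -0.003, -0.02, 0, 0, -1.18])

```text
time_s: 10.72
eef_pos: [0.4748, 0.1244, 0.2461]
ee_rot: [0.0, 0.999, -0.05, -0.001]
ft_force: [-0.3, 0.1, 0.2]
gripper_width: 0.998
grip_force: 0.0
```

Request:
carry_out(targets=[0, 0, 0, 0, 0, -0.12, 0, 0, 0, 0, 0, -0.24, 0, 0, 0, 0, 0, -0.36, 0, 0, 0, 0, 0, -0.48, 0, 0, 0, 0, 0, -0.6, 0, 0, 0, 0, 0, -0.72, 0, 0, 0, 0, 0, -0.84, 0, 0, 0, 0, 0, -0.96, 0, 0, 0, 0, 0, -1.08, 0, 0, 0, 0, 0, -1.18])

```text
time_s: 11.55
eef_pos: [0.4761, 0.1207, 0.2458]
ee_rot: [-0.0, 0.859, 0.512, -0.002]
ft_force: [-0.0, -0.6, 0.1]
gripper_width: 1.003
grip_force: 0.0
```

```bash
python3 -c "
from h import *
show([.470,.1446,.25],.2427)"
```

```text
11.55 [0.4761 0.1207 0.2458] rel [ 0.0182 -0.0167 -0.0042] [-0.0027  0.0017 -0.7377] q [-0.13  0.35 -0.22  1.82  0.09  0.98 -0.88] F [-0.  -0.6  0.1] w 1.003
```

Request:
carry_out(targets=[0.018, -0.017, -0.004, -0.002, 0.002, -0.12, 0.018, -0.017, -0.004, -0.002, 0.002, -0.24, 0.018, -0.017, -0.004, -0.002, 0.002, -0.36, 0.018, -0.017, -0.004, -0.002, 0.002, -0.48, 0.018, -0.017, -0.004, -0.002, 0.002, -0.6, 0.018, -0.017, -0.004, -0.002, 0.002, -0.7, 0.018, -0.017, -0.004, -0.002, 0.002, -0.738, 0.018, -0.017, -0.004, -0.002, 0.002, -0.738, 0.018, -0.017, -0.004, -0.002, 0.002, -0.738])

```text
time_s: 12.3
eef_pos: [0.4702, 0.1445, 0.2503]
ee_rot: [0.0, 0.619, 0.785, 0.0]
ft_force: [0.2, -0.5, 1.1]
gripper_width: 1.004
grip_force: 0.0
```

```bash
python3 -c "
from h import *
d,o=snap('wrist','w4.png')
show([.470,.1446,.25],.2427)
cv2.imwrite('pics/crop5.png',cv2.resize(d['img'][0:300,220:620],None,fx=2,fy=2,interpolation=cv2.INTER_CUBIC))"
```

```text
12.35 [0.4703 0.1447 0.2505] rel [ 0.     -0.0003  0.0005] [ 0.0012 -0.0003 -0.0067] q [-0.05  0.36 -0.4   1.81  0.16  1.   -0.28] F [ 0.5  0.1 -0.5] w 1.002
```

View pics/crop5.png

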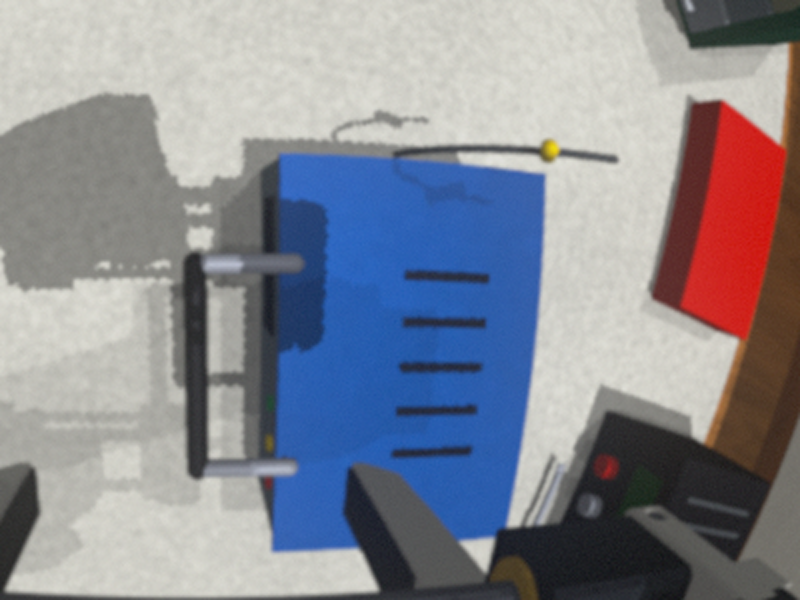

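Run:
```python
from h import *
d=load('w4.png')
f=lambda a:(np.array(a)+.5)/2-.5+[220,0]
K,r=wfit(d,[(-.12,.055,.1065),(-.12,-.055,.1065),(-.077,.111,.1045),(.075,.111,.1045),(-.077,-.111,.1045)],f([(194,253),(198,477),(281,154),(545,175),(273,550)]),[.5866,.1734,.2427]); print('case',K.round(4),r.round(1).tolist())
B,r=wfit(d,[(0,.055,.1065),(0,-.055,.1065)],f([(194,253),(198,477)]),[.47,.1446,.2427]); print('bar',B.round(4),r.round(1).tolist())
show([B[0],B[1],.0885],K[2])
```

```text
case [0.589  0.1746 0.2486] [[0.7, 4.9], [-0.2, -4.9], [-0.2, -0.8], [0.5, -0.6], [-0.7, 0.7]]
bar [0.4723 0.1455 0.2552] [[0.1, 4.5], [-0.1, -5.3]]
12.35 [0.4703 0.1447 0.2505] rel [0.0003 0.0019 0.162 ] [ 0.0012 -0.0003 -0.0126] q [-0.05  0.36 -0.4   1.81  0.16  1.   -0.28] F [ 0.5  0.1 -0.5] w 1.002
```

The bar runs along the wrist crop from (194,253) to (198,477), and the fit puts its middle at (0.472, 0.1455). With only 43 mm between bar and lid edge, I'll pre-close the fingers to about 32 mm before going down.

Request:
carry_out(targets=[0, 0.002, 0.02, 0.001, 0, -0.006, 0, 0.002, 0.04, 0.001, 0, -0.006, 0, 0.002, 0.06, 0.001, 0, -0.006, 0, 0.002, 0.08, 0.001, 0, -0.006, 0, 0.002, 0.1, 0.001, 0, -0.006, 0, 0.002, 0.11, 0.001, 0, -0.006, 0, 0.002, 0.11, 0.001, 0, -0.006, 0, 0.002, 0.11, 0.001, 0, -0.006, 0, 0.002, 0.11, 0.001, 0, -0.006, 0, 0.002, 0.11, 0.001, 0, -0.006], fingers=0.3)

```text
time_s: 13.18
eef_pos: [0.4741, 0.1459, 0.1427]
ee_rot: [0.001, 0.616, 0.788, 0.002]
ft_force: [-0.1, 0.8, -0.5]
gripper_width: 0.364
grip_force: 0.0
```

```bash
python3 -c "
from h import *
show([.4723,.1455,.0875],.2486)"
```

```text
13.1833 [0.4741 0.1459 0.1427] rel [ 0.0001 -0.0021  0.0552] [ 0.005  -0.0004 -0.0058] q [-0.1   0.5  -0.35  1.95  0.25  0.73 -0.36] F [-0.1  0.8 -0.5] w 0.364
```

Request:
carry_out(targets=[0, -0.001, 0.012, 0.003, 0, -0.004, 0, -0.001, 0.025, 0.003, 0, -0.004, 0, -0.001, 0.038, 0.003, 0, -0.004, 0, -0.001, 0.05, 0.003, 0, -0.004, 0, -0.001, 0.055, 0.003, 0, -0.004, 0, -0.001, 0.055, 0.003, 0, -0.004, 0, -0.001, 0.055, 0.003, 0, -0.004])

```text
time_s: 13.77
eef_pos: [0.4729, 0.1455, 0.0872]
ee_rot: [0.0, 0.615, 0.789, 0.0]
ft_force: [-0.7, -0.3, -0.1]
gripper_width: 0.351
grip_force: 0.0
```

Request:
carry_out(targets=[0, 0, 0, 0, 0, 0, 0, 0, 0, 0, 0, 0, 0, 0, 0, 0, 0, 0, 0, 0, 0, 0, 0, 0, 0, 0, 0, 0, 0, 0, 0, 0, 0, 0, 0, 0, 0, 0, 0, 0, 0, 0, 0, 0, 0, 0, 0, 0], fingers=1, force=30)

```text
time_s: 14.43
eef_pos: [0.4727, 0.1454, 0.087]
ee_rot: [0.0, 0.615, 0.789, 0.0]
ft_force: [-0.6, -0.4, 5.3]
gripper_width: 0.122
grip_force: 30.0
```

```bash
python3 -c "
from h import *
show([.4723,.1455,.0875],.2486);print(manip.get_obs()['grip_force'])"
```

```text
14.4333 [0.4727 0.1454 0.087 ] rel [ 0.0002 -0.0003 -0.0005] [ 0.0002 -0.0001 -0.0015] q [-0.13  0.58 -0.31  2.01  0.3   0.6  -0.4 ] F [-0.6 -0.4  5.3] w 0.122
30.000362992286682
```

The bar is gripped. I'll raise the lid along the arc to 30° first.

Request:
carry_out(targets=[0, 0.001, -0.01, 0, 0, 0, 0, 0.002, -0.02, 0, 0, 0, 0, 0.003, -0.03, 0, 0, 0, 0, 0.0055, -0.04, 0, 0, 0, 0, 0.008, -0.05, 0, 0, 0, 0, 0.0115, -0.06, 0, 0, 0, 0, 0.015, -0.0695, 0, 0, 0, 0, 0.0195, -0.079, 0, 0, 0, 0, 0.024, -0.088, 0, 0, 0, 0, 0.029, -0.0965, 0, 0, 0])

```text
time_s: 15.27
eef_pos: [0.4983, 0.1518, 0.182]
ee_rot: [-0.002, 0.615, 0.789, -0.003]
ft_force: [-1.0, -0.6, -2.5]
gripper_width: 0.117
grip_force: 30.0
```

```bash
cat >> h.py <<'E'
def lid():
    o=manip.get_obs(); g=o['eef_pos']+rot(o).apply([0,0,-.019]); a=.2486; u=np.array([np.cos(a),np.sin(a)])
    h=np.array([.4727,.1454])+.195*u; x=(g[:2]-h)@u; z=g[2]-.1005
    print('theta',np.degrees(np.arctan2(z,-x)).round(2)-1.76,'r',np.hypot(x,z).round(4),'F',o['ft_force'].round(1),o['eef_pos'].round(4),o['grip_force'],o['gripper_width'],'dq',abs(o['dq']).max().round(3), 't',o['time_s'])
E
python3 -c "
from h import *
lid()"
```

```text
theta 29.04 r 0.1962 F [-1.  -0.6 -2.5] [0.4983 0.1518 0.182 ] 29.99208301305771 0.11674575795538927 dq 0.32 t 15.2667
```

Request:
carry_out(targets=[0, 0.0055, -0.0085, 0, 0, 0, 0, 0.0115, -0.017, 0, 0, 0, 0, 0.018, -0.0245, 0, 0, 0, 0, 0.025, -0.032, 0, 0, 0, 0, 0.0325, -0.0395, 0, 0, 0, 0, 0.04, -0.046, 0, 0, 0, 0, 0.048, -0.0525, 0, 0, 0, 0, 0.056, -0.0585, 0, 0, 0, 0, 0.0645, -0.064, 0, 0, 0, 0, 0.0735, -0.069, 0, 0, 0])

```text
time_s: 16.1
eef_pos: [0.5665, 0.1693, 0.2534]
ee_rot: [-0.004, 0.614, 0.789, -0.006]
ft_force: [-11.7, -3.4, 15.5]
gripper_width: 0.121
grip_force: 30.0
```

Request:
carry_out(targets=[0, 0, 0, 0, 0, 0, 0, 0, 0, 0, 0, 0, 0, 0, 0, 0, 0, 0, 0, 0, 0, 0, 0, 0, 0, 0, 0, 0, 0, 0, 0, 0, 0, 0, 0, 0, 0, 0, 0, 0, 0, 0, 0, 0, 0, 0, 0, 0])

```text
time_s: 16.77
eef_pos: [0.5684, 0.1698, 0.2542]
ee_rot: [-0.002, 0.614, 0.789, -0.003]
ft_force: [-9.0, -4.0, 15.0]
gripper_width: 0.119
grip_force: 30.0
```

```bash
python3 -c "
from h import *
lid()
d,o=snap('scene','s2.png')
c=d['img'][120:300,250:410]
cv2.imwrite('pics/crop6.png',cv2.resize(c,None,fx=3.3,fy=3.3,interpolation=cv2.INTER_CUBIC))
lid()"
```

```text
theta 59.15 r 0.1976 F [-9. -4. 15.] [0.5684 0.1698 0.2542] 30.008901357650757 0.11873983640315804 dq 0.002 t 16.7667
theta 59.15 r 0.1976 F [-9.1 -3.1 15.6] [0.5684 0.1698 0.2542] 30.008932650089264 0.12171955249909622 dq 0.002 t 16.8167
```

View pics/crop6.png

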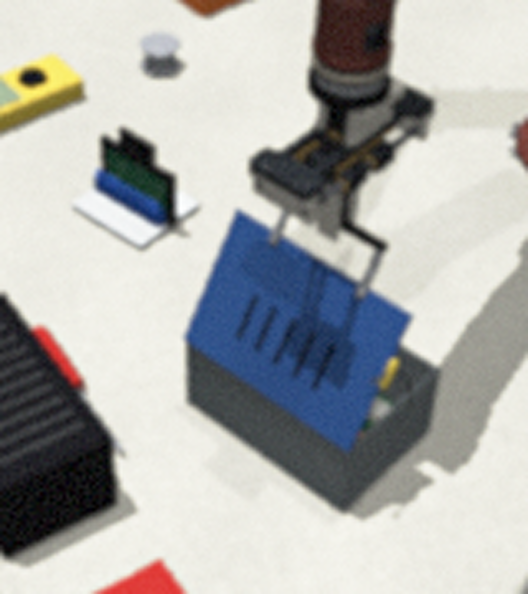

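The scene shows the lid edge line passing through the yellow 60° mark at about crop (388,372), and the board upright in its stand. About 18 N is stored along the lid's radial direction, so I'll shift outward slightly to relieve it.

Request:
carry_out(targets=[0, -0.0005, -0.001, 0, 0, 0, 0, -0.001, -0.002, 0, 0, 0, 0, -0.001, -0.002, 0, 0, 0, 0, -0.001, -0.002, 0, 0, 0, 0, -0.001, -0.002, 0, 0, 0, 0, -0.001, -0.002, 0, 0, 0])

```text
time_s: 17.32
eef_pos: [0.5687, 0.1699, 0.2544]
ee_rot: [-0.002, 0.614, 0.789, -0.002]
ft_force: [-6.1, -1.9, 7.3]
gripper_width: 0.123
grip_force: 30.0
```

```bash
python3 -c "
from h import *
lid()"
```

```text
theta 59.24 r 0.1977 F [-6.1 -1.9  7.3] [0.5687 0.1699 0.2544] 30.0072580575943 0.12335266377361798 dq 0.002 t 17.3167
```

```bash
python3 -c "
from h import *
print(manip.close_job())"
```

```text
the job is handed in; nothing more can be done
None
```

The job is handed in, with no verdict returned. The spare board stands fully down in the middle of its slot with the component side to the robot, and the robot is holding the lid still at about 60° (59–61° estimated). No bystander was touched on purpose.

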